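# Third hand at the heel-screwing jig

### The arm

A 6-joint arm with a two-finger parallel gripper is mounted at the origin on the work surface. World frame = base frame: x ahead of the robot, y to its left, z up, the work surface at z = 0. Lengths are in mm, angles in degrees, forces in N, time in s.
With the tool pointing down it reaches from about 425 to 1125 mm from the base axis. Payload 14.9 kg.
Tool frame: the origin (TCP) lies at the centre of the arm's flange, where the gripper is bolted on; the fingertips stand 191 mm ahead of it and the grasp point (between the pads) lies 172 mm ahead of it; z points along the fingers, y is the direction in which the jaws open and shut (so a half turn about z gives the same grasp; the last joint's range is limited). The gripper opens to 91 mm and grips with 3 to 60 N. Pads are 32 mm wide; open, the fingers measure 118 mm over their backs; the gripper's body (76 mm by 178 mm) begins 60 mm behind the grasp point.
Start: joints at [68.451, 21.709, 99.362, -0, 58.929, -1.908], TCP at [235.296, 659.284, 404.732] pointing down, gripper open.
Joint ranges: [-158.91, 158.91], [-42.39, 125.64], [0.06, 152.35], [-60.88, 240.88], [17.5, 164.5], [-176.32, 176.32]. Speed limits (degrees/s): [108.29, 108.29, 136.94, 180, 180, 180].

### API

Orientations are given as a 3x3 rotation matrix whose columns are the frame's x, y, z axes.
In Python, from station import bot gives the robot as it stands. The module is installed in compiled form; this text tells all that it offers.
- The arm moves only by the tool servo_tool, never from a script. Its argument "motion" is a list that holds one entry, the list of rows, each a list of 7 numbers: the shift along the tool's x, y, z in mm, then the turn, a rotation vector about the tool's x, y, z in rad, then the opening, from 0 (shut) to 1 (fully open). A call has 1 to 8 rows; each row is the pose to reach, as a shift and turn from the pose measured when the call began, along the tool's axes at that moment; what a row does not reach only later rows make up. A row lasts 1/10 s, in which the tool goes at most 50 mm and 8.59 degrees, less where a joint would pass 70% of its speed; a pose out of reach is approached as far as the arm can. A call with a gripper value outside its range is refused whole. The fingers move at their own pace and stop on an object; "squeeze" is the grip in N (left out, the last holds). Time passes only in rows, so rows that repeat a pose let the fingers close. It gives the time, the measured TCP pose, the force and the opening at its end, in the units of the state.
- bot.state(): the state, without advancing time (a new reading comes with each control period).
- bot.get_image(name): name is "scene" or "top"; returns the picture (480x640x3 uint8, red, green, blue); there is no depth.
- bot.calibration(name): a dict with "fovy" (degrees; the focal length in pixels is half the picture's height over the tangent of half this angle, whatever the lens; pixels are square), "cx", "cy" (the principal point, pixels), "view" (4x4, takes a point from world to camera coordinates). Camera axes: x right, y down, z forward; pixel columns grow to the right and rows downward; lengths in mm; the calibration is good to about 2 mm. A picture is of the moment at which its call begins. calibration takes no time and is no camera call.
- bot.sign_off(): hands the job in, once; it reports no verdict.
Trained networks look in the newest picture that a camera, given by its name, has taken for a name from the list of things; names that differ only in an ending like _2 or _b are one class to them, and where a whole thing is asked for, a point or a joint stands for the part that bears it (a point fixed in the world has none). Each returns a list of dicts, best first, with "conf" (0 to 1); they miss things now and then, are a little off and sometimes report something else, mostly with a low value. They report only what shows in the picture. A call takes as long as a camera call. They do not tell look-alikes from the thing itself.
- bot.find_in(thing, camera): "position" ([column, row] in pixels, amid what is visible of it).
- bot.landmark_of(thing, camera): "position" ([column, row] in pixels: a listed point, or the origin of a listed thing).
The state is a dict: "time": time; "qpos": joint angles; "joint_vel": joint speeds; "joint_efforts": joint torques, N m; "tcp_pos": TCP position; "tool_rot": TCP orientation; "force": force on the tool from outside, world axes, zero at the start; "ft_torque": the same for the moment, N m; "gripper_width": finger opening in mm.
Only numpy, scipy, OpenCV 4.12 (cv2) and the standard library are available. Lean on these libraries where they do the work, as an engineer would, in place of code of your own. Each camera call takes 0.05 s, during which the arm holds its last target. There are 200 camera calls.

### The job

Test the screw spindle's stop: press its mushroom button right down, let it spring back up, then turn its head clockwise (seen from above) as far as it goes to reset it. Then set the taller of the two heel blocks upright on the bed of the jig, square and centred before the sprung stop plate with its flat face to the plate, and slide it against the plate until the plate is pushed back about half of its travel. Hold it there steadily and finish while still pressing, so that the shoemaker can drive the screw; leave the other things on the bench where they are.

Things in the scene. Friction and masses are not known exactly. Their poses are not given: they have to be found in the camera images.
- jig: jig fixed on the table: flat aluminium bed, 110 mm wide, 12 mm thick, from 150 mm before the stop plate to 190 mm behind it. Origin: table level, bed's centre line, under the stop plate's front face at rest. x: along the bed, the pressing direction (within 0.35 rad of straight away from the robot); z up. Behind the plate: steel bracket and lying green motor, 58 mm high. Before it the bed is bare
- stop_face (a point): centre of the front face of the sprung steel stop plate (74 mm wide, 34 mm high, 10 mm thick, its lower edge 14 mm and its top 48 mm above the table, dark screw hole in its middle), 31 mm above the table; moves with the plate
- heel_tall: taller heel block, light wood, dark rubber foot, 64 long, 48 wide, 42 mm tall, 60 to 160 g, loose on the table left of the jig, nearer or farther than the low block. Origin: centre of its underside. Flat face at x = +32 mm; flat sides at y = +-24 mm run from x = -8 to +32; the back (-x) is a half round of 24 mm radius. At the start its +x is within 0.6 rad of straight away from the robot
- heel_face (a point): centre of the tall block's flat face: 32 mm along its +x from its origin, 21 mm above its underside
- button_top (a point): centre of the top of the mushroom button: red round head, 40 mm across, 20 mm tall, straight sides, white pointer line on top, on a short stem over a grey box 90 x 90 mm and 50 mm high, fixed on the table at the right. At rest the top is 88 mm above the table, the head's underside 18 mm above the box; moves with the head
- press (a joint): how far the button is pressed down (m): 0 up, 0.006 fully down; it springs back by itself when let go (1.2 N to start, 6 N fully down) and does not latch
- reset (a joint): how far the button's head is turned (rad): it grows clockwise seen from above, stiff with light friction (0.04 N m), stays where it is left, starts between 0 and 0.25 and ends at a stop at 1.2
- heel_low: the other heel block: same plan and wood, but only 22 mm tall; a bystander. Same origin and axes as the tall one
- tin: closed round red tin, 64 mm across, 75 mm tall; a bystander. Origin: centre of its underside
- hammer: hammer lying beyond the button box; a bystander. Origin: underside, about mid-length; handle towards its -x
- driver: screwdriver lying in front of the jig, near the robot; a bystander. Origin: underside, about mid-length; handle towards its -x
- tray: small empty grey plastic tray, 90 x 70 x 30 mm; a bystander. Origin: centre of its underside
- last: wooden shoe last, 240 mm long, 75 mm high at the heel, lying beyond the heel blocks; a bystander. Origin: underside, about mid-length
- stop (a joint): how far the stop plate is pushed back along the jig's +x (m): 0 at rest, 0.016 at its end, where it meets the bracket. A spring of 1.0 N per mm (1000 N/m, no preload) pushes it back towards the block, so half travel is 8 mm and 8 N
Not all that is in view belongs to the job. What is shaped like the heel_tall but blue or purple is not meant.

How it is judged (in metres and radians):
On the way, in this order (a step that is already met when the one before it is completed fails the run):
1. the stop button is pressed right down (value of joint press above 0.0045 m), for 0.2 s.
2. released, its head is turned clockwise to the end (value of joint reset above 0.9 rad and value of joint press below 0.002 m), for 0.2 s.
At the end, for the whole second after the job is handed in: For a second the fingers still press (over 2 N) the tall block, flat face first, on the stop plate with 4 to 13 N, plate steady at 4.5 to 11.5 mm; block upright, still, on the bed (-3 to +4 mm), within 10 mm of the centre line, square to 0.12 rad; button up (2 mm), head turned over 0.9 rad (all of step 2 and value of joint stop between 0.0045 and 0.0115 m and contact force between heel_tall and stop between 4 and 13 N and velocity of joint stop between -0.01 and 0.01 m/s and contact force between the fingers and heel_tall above 2 N and y of heel_tall in the frame of jig between -0.01 and 0.01 m and z of heel_tall in the frame of jig between 0.009 and 0.016 m and angle between the x axis of heel_tall and the x axis of jig, either way round below 0.12 rad and angle between heel_tall's own z axis and vertical below 0.1 rad and linear speed of heel_tall below 0.02 m/s and x of heel_face in the frame of jig between 0.002 and 0.014 m); the arm keeps its last pose, push and grip.
It fails at once if a bystander is disturbed (moved over 30 mm) (distance of any of heel_low, tin, hammer, driver, tray, last from where it was at the start of the episode above 0.03 m).
It also fails if it takes over 61 s, if anything falls off the work surface, if the arm or the gripper's body presses on something with over 40 N, if the wrist force passes 120 N, or if a joint passes its speed limit or range.

## Working session

There is one attempt and no reset: what is moved stays moved. The work goes in short steps, Python scripts to look and compute and a tool call to move; the robot and the scene stay as the last step left them, time stands still between calls to the robot, and variables do not carry over. Pictures are saved under pics/ and viewed, about 8 in all and at most 12, crops included, and the job is handed in when it is done.

Besides the shell and the picture viewer there is one more tool, called after "Call:" as name(argument=value, ...), one argument or row to a line, values as JSON. servo_tool: Moves the arm, as the interface text tells. Its arguments: {"type":"object","properties":{"motion":{"type":"array"},"squeeze":{"type":"number"}},"required":["motion"]}

```bash
mkdir -p pics; cat > h.py <<'E'
import numpy as np, cv2
from station import bot
def ray(cam,px):
    c=bot.calibration(cam); f=240/np.tan(np.radians(c['fovy'])/2)
    V=np.array(c['view']); R=V[:3,:3]; t=V[:3,3]
    d=R.T@np.array([(px[0]-c['cx'])/f,(px[1]-c['cy'])/f,1]); o=-R.T@t
    return o,d
def atz(cam,px,z):
    o,d=ray(cam,px); return (o+d*(z-o[2])/d[2])
def proj(cam,p):
    c=bot.calibration(cam); f=240/np.tan(np.radians(c['fovy'])/2)
    V=np.array(c['view']); q=V[:3,:3]@np.array(p)+V[:3,3]
    return np.array([c['cx']+f*q[0]/q[2],c['cy']+f*q[1]/q[2]])
E
python3 - <<'E'
from h import *
np.set_printoptions(precision=2,suppress=True)
for c in ('scene','top'):
    im=bot.get_image(c); cv2.imwrite(f'pics/{c}0.png',im[:,:,::-1])
    k=bot.calibration(c); print(c,k['fovy'],k['cx'],k['cy'],ray(c,(320,240)))
Z=dict(stop_face=31,jig=0,heel_tall=0,heel_face=21,heel_low=0,button_top=88,tin=0,hammer=0,driver=0,tray=0,last=0)
for n,z in Z.items():
    for c in ('top','scene'):
        print(n,c,[(round(d['conf'],2),np.round(d['position'],1).tolist(),atz(c,d['position'],z).round(0)[:2].tolist()) for d in bot.landmark_of(n,c)[:3]])
print(bot.state())
E
```

```text
scene 50.80179487260164 315.66457410432133 231.88520753041652 (array([915.  , 439.49, 858.39]), array([-0.39, -0.41, -0.82]))
top 57.13246530091011 312.89518660672405 249.41445383980192 (array([ 386.75,   28.85, 1066.89]), array([ 0.16, -0.03, -0.99]))
stop_face top [(0.49, [312.6, 225.9], [591.0, 11.0])]
stop_face scene [(0.71, [286.1, 257.0], [597.0, 10.0]), (0.53, [334.2, 432.4], [753.0, 309.0])]
jig top [(0.62, [311.2, 225.0], [599.0, 14.0]), (0.37, [192.2, 286.6], [445.0, 299.0]), (0.23, [183.3, 227.4], [590.0, 327.0])]
jig scene [(0.94, [285.7, 264.4], [597.0, 6.0])]
heel_tall top [(0.78, [144.0, 299.1], [415.0, 412.0]), (0.76, [195.7, 287.6], [443.0, 291.0]), (0.57, [186.3, 343.8], [310.0, 307.0])]
heel_tall scene [(0.88, [495.9, 276.9], [310.0, 306.0]), (0.75, [450.8, 312.4], [437.0, 295.0]), (0.74, [510.3, 345.4], [409.0, 409.0])]
heel_face top [(0.77, [198.4, 271.8], [479.0, 281.0]), (0.72, [139.7, 313.9], [380.0, 413.0]), (0.63, [195.9, 355.0], [287.0, 278.0])]
heel_face scene [(0.85, [488.5, 256.0], [297.0, 271.0]), (0.63, [524.2, 331.2], [381.0, 411.0]), (0.61, [435.6, 3
[... 742 characters left out ...]
(0.68, [301.9, 140.1], [341.0, -234.0])]
last top [(0.97, [194.5, 166.8], [744.0, 307.0]), (0.74, [184.9, 229.1], [586.0, 323.0]), (0.39, [465.6, 267.7], [497.0, -365.0])]
last scene [(0.73, [334.3, 433.4], [748.0, 305.0])]
{'time': 1.2, 'qpos': array([68.45, 21.71, 99.36,  0.  , 58.93, -1.91]), 'joint_vel': array([-0.06, -0.05,  0.04,  0.06, -0.  ,  0.09]), 'joint_efforts': array([ -0.  , -76.37, -43.47,   0.07,   0.04,   0.  ]), 'tcp_pos': array([235.29, 659.29, 404.73]), 'tool_rot': array([[-0.94,  0.34, -0.  ],
       [ 0.34,  0.94, -0.  ],
       [ 0.  , -0.  , -1.  ]]), 'force': array([-0.22,  0.53,  0.84]), 'ft_torque': array([-0.02,  0.1 ,  0.  ]), 'gripper_width': 91.10766232562631}
```

View pics/top0.png

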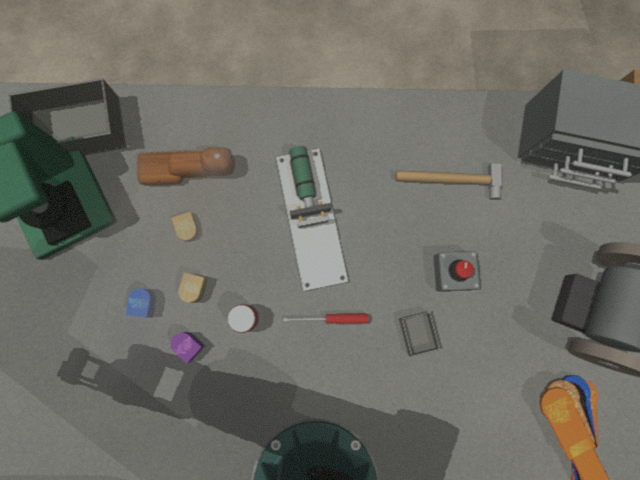

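View pics/scene0.png

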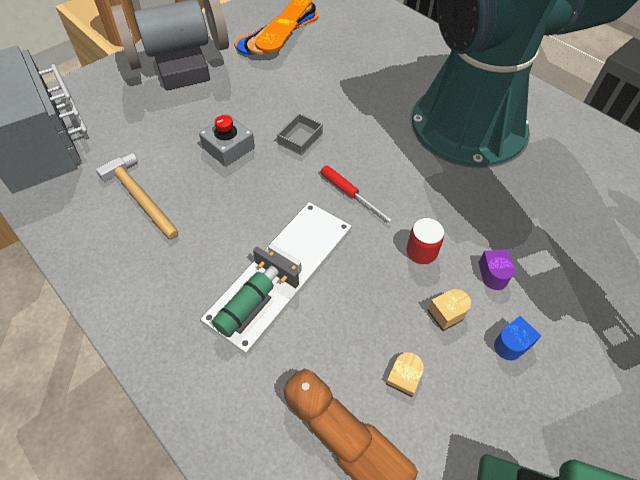

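The top view shows the tall block at about (191,288), the low block at (184,226), the jig from (325,285) to (298,153) and the button at (464,269). The blue block (140,303) and the purple one (186,347) are decoys. The scene view agrees: tall block at (450,309), low block at (406,373). Next I'll rectify crops to metric planes.

```bash
cat >> h.py <<'E'
def ortho(im,cam,x0,x1,y0,y1,z,s):
    # image: rows: x decreasing downwards, columns: y decreasing rightwards; s px per mm
    w,h=int((y1-y0)*s),int((x1-x0)*s)
    P=np.array([proj(cam,p) for p in ((x1,y1,z),(x1,y0,z),(x0,y0,z),(x0,y1,z))],np.float32)
    M=cv2.getPerspectiveTransform(P,np.array([[0,0],[w,0],[w,h],[0,h]],np.float32))
    return cv2.warpPerspective(im,M,(w,h),flags=cv2.INTER_CUBIC)
def rect(mask,x1,y1,s):
    cs,_=cv2.findContours(mask.astype(np.uint8),cv2.RETR_EXTERNAL,cv2.CHAIN_APPROX_NONE)
    c=max(cs,key=cv2.contourArea); r=cv2.minAreaRect(c)
    b=cv2.boxPoints(r); return np.array([[x1-p[1]/s,y1-p[0]/s] for p in b]),c
E
python3 - <<'E'
from h import *
np.set_printoptions(precision=1,suppress=True)
tiles=[]
for c in ('top','scene'):
    im=cv2.imread(f'pics/{c}0.png')
    # bed
    o=ortho(im,c,400,840,-130,130,12,2); hsv=cv2.cvtColor(o,cv2.COLOR_BGR2HSV)
    m=((hsv[:,:,2]>(185 if c=='top' else 200))&(hsv[:,:,1]<30)); m=cv2.morphologyEx(m.astype(np.uint8),cv2.MORPH_OPEN,np.ones((5,5)))
    m=cv2.morphologyEx(m,cv2.MORPH_CLOSE,np.ones((25,25)))
    b,_=rect(m,840,130,2); print(c,'bed',b.tolist(), [np.linalg.norm(b[i]-b[i-1]) for i in range(4)])
    # tall block top & low block top
    for nm,z,(x0,x1,y0,y1) in (('tall',42,(380,530,230,350)),('low',22,(530,660,250,370))):
        o=ortho(im,c,x0,x1,y0,y1,z,4); hsv=cv2.cvtColor(o,cv2.COLOR_BGR2HSV)
        m=((hsv[:,:,1]>70)&(hsv[:,:,2]>130)&(hsv[:,:,0]<30)); 
        b,_=rect(m,x1,y1,4); print(c,nm,b.tolist(),b.mean(0),[np.linalg.norm(b[i]-b[i-1]) for i in range(4)])
        if nm=='tall': tiles.append(cv2.resize(o[:,:480],(340,425)))
    o=ortho(im,c,450,530,-380,-290,88,4); hsv=cv2.cvtColor(o,cv2.COLOR_BGR2HSV)
    m=((hsv[:,:,1]>150)&((hsv[:,:,0]<10)|(hsv[:,:,0]>170))&(hsv[:,:,2]>130))
    b,_=rect(m,530,-290,4); print(c,'btn',b.tolist(),b.mean(0))
    tiles.append(cv2.resize(o,(340,302)))
a=np.zeros((600,800,3),np.uint8)
for t,(r,cc) in zip(tiles,((0,0),(0,345),(0,0),(302-4,345))):pass
t0,t1,t2,t3=[cv2.resize(t,(300,int(300*t.shape[0]/t.shape[1]))) if i%2 else cv2.resize(t,(230,int(230*t.shape[0]/t.shape[1]))) for i,t in enumerate(tiles)]
for t,(r,cc) in ((t0,(0,0)),(t2,(300,0)),(t1,(0,300)),(t3,(300,300))): a[r:r+t.shape[0],cc:cc+t.shape[1]]=t
cv2.imwrite('pics/crop1.png',a)
E
```

```text
Traceback (most recent call last):
  File "h.py", line 22, in rect
    c=max(cs,key=cv2.contourArea); r=cv2.minAreaRect(c)
ValueError: max() iterable argument is empty
```

```bash
cat > m.py <<'E'
from h import *
np.set_printoptions(precision=1,suppress=True)
tiles=[]
for c in ('top','scene'):
    im=cv2.imread(f'pics/{c}0.png')
    o=ortho(im,c,400,840,-130,130,12,2); g=cv2.cvtColor(o,cv2.COLOR_BGR2GRAY)
    p=proj(c,(500,35,12)).astype(int); v=g[2*340,2*100]; print('bedgrey',v, np.median(g))
    m=(g>(float(v)+np.median(g))/2)
    m=cv2.morphologyEx(m.astype(np.uint8),cv2.MORPH_OPEN,np.ones((7,7)))
    m=cv2.morphologyEx(m,cv2.MORPH_CLOSE,np.ones((31,31)))
    b,_=rect(m,840,130,2); print(c,'bed',b.round(1).tolist(), [round(np.linalg.norm(b[i]-b[i-1])) for i in range(4)])
    tiles.append(o)
    for nm,z,(x0,x1,y0,y1) in (('tall',42,(380,530,230,350)),('low',22,(530,660,250,370))):
        o=ortho(im,c,x0,x1,y0,y1,z,4); hsv=cv2.cvtColor(o,cv2.COLOR_BGR2HSV)
        m=((hsv[:,:,1]>70)&(hsv[:,:,2]>120)&(hsv[:,:,0]<30)); 
        if m.sum()<50: print('none',nm); 
        else:
            b,_=rect(m,x1,y1,4); print(c,nm,b.round(1).tolist(),b.mean(0),[round(np.linalg.norm(b[i]-b[i-1])) for i in range(4)])
        if nm=='tall': tiles.append(o)
    o=ortho(im,c,450,530,-380,-290,88,4); hsv=cv2.cvtColor(o,cv2.COLOR_BGR2HSV)
    m=((hsv[:,:,1]>150)&((hsv[:,:,0]<10)|(hsv[:,:,0]>170))&(hsv[:,:,2]>110))
    b,_=rect(m,530,-290,4); print(c,'btn',b.round(1).tolist(),b.mean(0))
    tiles.append(o)
a=np.zeros((600,800,3),np.uint8)
for i,t in enumerate(tiles):
    k=290/t.shape[0]; t=cv2.resize(t,None,fx=k,fy=k); r=(i//3)*300; q=(0,180,450)[i%3]
    a[r:r+t.shape[0],q:q+t.shape[1]]=t
cv2.imwrite('pics/crop1.png',a)
E
python3 m.py
```

```text
bedgrey 172 123.0
top bed [[768.9000244140625, 104.30000305175781], [791.9000244140625, -3.0], [460.5, -74.0], [437.5, 33.29999923706055]] [339, 110, 339, 110]
top tall [[414.70001220703125, 324.0], [476.8999938964844, 309.0], [465.6000061035156, 262.29998779296875], [403.3999938964844, 277.20001220703125]] [440.1 293.1] [48, 64, 48, 64]
top low [[609.9000244140625, 351.8999938964844], [626.5999755859375, 306.3999938964844], [565.5999755859375, 283.8999938964844], [548.7999877929688, 329.3999938964844]] [587.7 317.9] [65, 48, 65, 48]
top btn [[487.79998779296875, -300.8999938964844], [512.2999877929688, -329.8999938964844], [483.0, -354.79998779296875], [458.3999938964844, -325.79998779296875]] [ 485.4 -327.8]
bedgrey 248 171.0
scene bed [[771.2000122070312, 102.80000305175781], [794.2000122070312, -4.800000190734863], [461.79998779296875, -75.69999694824219], [438.79998779296875, 31.899999618530273]] [340, 110, 340, 110]
scene tall [[417.3999938964844, 333.79998779296875], [495.1000061035156, 314.29998779296875], [480.8999938964844, 257.5], [403.20001220703125, 276.8999938964844]] [449.2 295.6] [59, 80, 59, 80]
scene low [[615.2999877929688, 353.3999938964844], [632.5999755859375, 306.8999938964844], [567.0, 282.5], [549.7000122070312, 328.8999938964844]] [591.1 317.9] [70, 50, 70, 50]
scene btn [[496.8999938964844, -291.6000061035156], [525.0, -319.79998779296875], [488.5, -356.20001220703125], [460.3999938964844, -328.1000061035156]] [ 492.7 -323.9]
```

View pics/crop1.png

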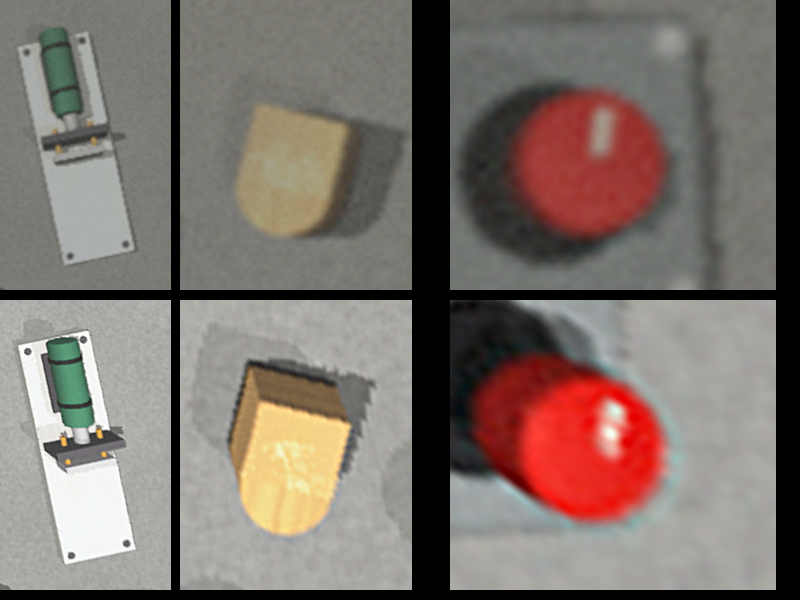

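The crops show a bed-aligned jig, the tall block with its flat face on the far side and the button head with its pointer towards about +x:

| Item | Estimate (x, y in mm) | Angle |
|---|---|---|
| Jig origin | (596, 10) | yaw 12.1° |
| Tall block | (441, 292.5) | yaw −13.6° |
| Button | (487, −329) | |

Next is the move towards the button.

```bash
cat >> h.py <<'E'
def plan(*targets):
    # each target: (tcp x,y,z, jaw angle deg or None) -> tool-frame shift and z turn from the pose now
    s=bot.state(); R=np.array(s['tool_rot']); p=np.array(s['tcp_pos'])
    ja=np.degrees(np.arctan2(R[1,1],R[0,1]))
    print('t',round(s['time'],2),'tcp',p.round(1),'jaw',ja.round(2),'tilt',R[:,2].round(4),'F',np.round(s['force'],1),'w',round(s['gripper_width'],1),'q',np.round(s['qpos'],0))
    for t in targets:
        d=R.T@(np.array(t[:3])-p); a=0
        if len(t)>3: a=-(t[3]-ja); a=(a+90)%180-90   # cw positive
        print(t,'shift',d.round(1),'turn rad',np.radians(a).round(4),'dist',np.linalg.norm(d).round(0))
E
python3 -c "
from h import *
plan((480,330,360),(570,0,330),(487,-329,310))"
```

```text
t 1.2 tcp [235.3 659.3 404.7] jaw 70.36 tilt [-0. -0. -1.] F [-0.2  0.5  0.8] w 91.1 q [68. 22. 99.  0. 59. -2.]
(480, 330, 360) shift [-341.1 -227.9   44.7] turn rad 0.0 dist 413.0
(570, 0, 330) shift [-536.8 -508.4   74.7] turn rad 0.0 dist 743.0
(487, -329, 310) shift [-569.2 -846.2   94.7] turn rad 0.0 dist 1024.0
```

Call:
servo_tool(
  motion=[
    [[-341, -228, 45, 0, 0, 0, 0], [-341, -228, 45, 0, 0, 0, 0], [-341, -228, 45, 0, 0, 0, 0], [-341, -228, 45, 0, 0, 0, 0], [-341, -228, 45, 0, 0, 0, 0], [-341, -228, 45, 0, 0, 0, 0], [-341, -228, 45, 0, 0, 0, 0], [-341, -228, 45, 0, 0, 0, 0]],
  ],
)

```text
time: 2.0
tcp_pos: [473.2, 338.3, 361.2]
tool_rot: [[-0.942, 0.336, 0.0], [0.336, 0.942, 0.0], [-0.0, 0.0, -1.0]]
force: [1.6, 0.6, -0.4]
gripper_width: 30.3
```

```bash
python3 -c "
from h import *
plan((570,0,330),(487,-329,310))"
```

```text
t 2.0 tcp [473.2 338.3 361.2] jaw 70.37 tilt [ 4.e-04  3.e-04 -1.e+00] F [ 1.6  0.6 -0.4] w 30.3 q [ 33.  15. 114.   0.  51. -37.]
(570, 0, 330) shift [-204.8 -286.1   31.1] turn rad 0.0 dist 353.0
(487, -329, 310) shift [-237.2 -623.9   51. ] turn rad 0.0 dist 669.0
```

Call:
servo_tool(
  motion=[
    [[-205, -286, 31, 0, 0, 0, 0], [-205, -286, 31, 0, 0, 0, 0], [-205, -286, 31, 0, 0, 0, 0], [-205, -286, 31, 0, 0, 0, 0], [-205, -286, 31, 0, 0, 0, 0], [-205, -286, 31, 0, 0, 0, 0], [-205, -286, 31, 0, 0, 0, 0], [-237, -624, 51, 0, 0, 0, 0]],
  ],
)

```text
time: 2.8
tcp_pos: [558.6, -45.8, 327.9]
tool_rot: [[-0.942, 0.336, 0.003], [0.336, 0.942, 0.0], [-0.003, 0.001, -1.0]]
force: [0.3, -0.6, -0.1]
gripper_width: 0.6
```

```bash
python3 -c "
from h import *
plan((487,-329,310),(487,-329,282),(487,-329,271))"
```

```text
t 2.8 tcp [558.6 -45.8 327.9] jaw 70.36 tilt [ 0.0028  0.     -1.    ] F [ 0.3 -0.6 -0.1] w 0.6 q [ -7.  16. 118.   0.  47. -77.]
(487, -329, 310) shift [ -27.7 -290.9   17.7] turn rad 0.0 dist 293.0
(487, -329, 282) shift [ -27.6 -290.9   45.7] turn rad 0.0 dist 296.0
(487, -329, 271) shift [ -27.6 -290.9   56.7] turn rad 0.0 dist 298.0
```

Call:
servo_tool(
  motion=[
    [[-28, -291, 18, 0, 0, 0, 0], [-28, -291, 18, 0, 0, 0, 0], [-28, -291, 18, 0, 0, 0, 0], [-28, -291, 18, 0, 0, 0, 0], [-28, -291, 18, 0, 0, 0, 0], [-28, -291, 18, 0, 0, 0, 0], [-28, -291, 18, 0, 0, 0, 0], [-28, -291, 18, 0, 0, 0, 0]],
  ],
)

```text
time: 3.6
tcp_pos: [486.9, -329.9, 309.6]
tool_rot: [[-0.941, 0.338, 0.003], [0.338, 0.941, 0.0], [-0.002, 0.001, -1.0]]
force: [0.4, 1.5, 0.0]
gripper_width: 0.4
```

```bash
python3 -c "
from h import *
plan((487,-329,285),(487,-329,272.5))
im=bot.get_image('scene'); cv2.imwrite('pics/s1.png',cv2.resize(im[20:200,130:370,::-1],None,fx=3,fy=3))"
```

```text
t 3.6 tcp [ 486.9 -329.9  309.6] jaw 70.25 tilt [ 2.6e-03  2.0e-04 -1.0e+00] F [0.4 1.5 0. ] w 0.4 q [ -36.   19.  115.    0.   46. -107.]
(487, -329, 285) shift [ 0.3  0.9 24.6] turn rad 0.0 dist 25.0
(487, -329, 272.5) shift [ 0.3  0.9 37.1] turn rad 0.0 dist 37.0
```

View pics/s1.png

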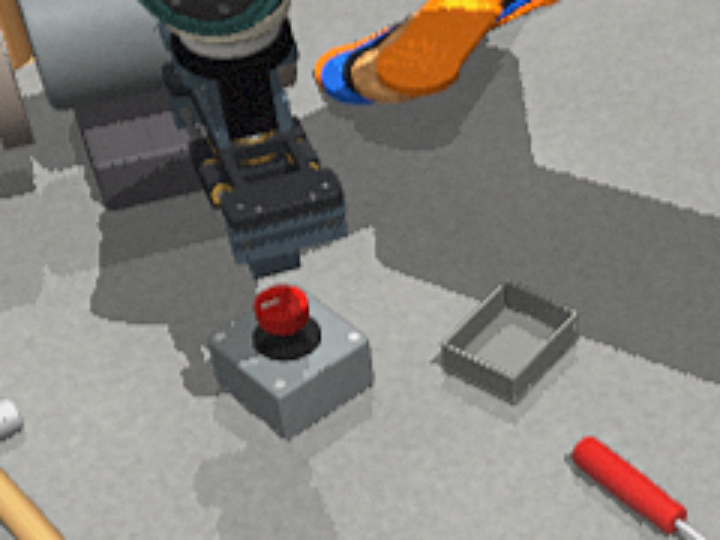

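The picture shows the closed fingers just above the red head. Now I press.

Call:
servo_tool(
  motion=[
    [[0, 1, 20, 0, 0, 0, 0], [0, 1, 28, 0, 0, 0, 0], [0, 1, 32, 0, 0, 0, 0], [0, 1, 35, 0, 0, 0, 0], [0, 1, 36.5, 0, 0, 0, 0], [0, 1, 36.5, 0, 0, 0, 0], [0, 1, 36.5, 0, 0, 0, 0], [0, 1, 36.5, 0, 0, 0, 0]],
  ],
)

```text
time: 4.45
tcp_pos: [487.8, -328.1, 273.7]
tool_rot: [[-0.942, 0.337, 0.003], [0.337, 0.942, 0.0], [-0.003, 0.001, -1.0]]
force: [-0.4, 3.3, 5.8]
gripper_width: 0.4
```

Call:
servo_tool(
  motion=[
    [[0, 0, 1, 0, 0, 0, 0], [0, 0, 2, 0, 0, 0, 0], [0, 0, 2, 0, 0, 0, 0], [0, 0, 2, 0, 0, 0, 0], [0, 0, 2, 0, 0, 0, 0]],
  ],
)

```text
time: 4.95
tcp_pos: [487.9, -328.1, 272.8]
tool_rot: [[-0.942, 0.337, 0.003], [0.337, 0.942, -0.0], [-0.003, 0.001, -1.0]]
force: [-4.8, 4.9, 15.6]
gripper_width: 0.3
```

Bottomed out at 15.6 N. I'll raise and open.

Call:
servo_tool(
  motion=[
    [[0, 0, -15, 0, 0, 0, 0], [0, 0, -30, 0, 0, 0, 1], [0, 0, -30, 0, 0, 0, 1], [0, 0, -30, 0, 0, 0, 1], [0, 0, -30, 0, 0, 0, 1], [0, 0, -30, 0, 0, 0, 1], [0, 0, -30, 0, 0, 0, 1], [0, 0, -30, 0, 0, 0, 1]],
  ],
)

```text
time: 5.75
tcp_pos: [487.8, -328.1, 302.5]
tool_rot: [[-0.942, 0.337, 0.003], [0.337, 0.942, 0.0], [-0.003, 0.001, -1.0]]
force: [-0.5, -0.2, 0.9]
gripper_width: 53.4
```

```bash
python3 -c "
from h import *
plan((487,-329,249.5))"
```

```text
t 5.75 tcp [ 487.8 -328.1  302.5] jaw 70.33 tilt [ 2.9e-03  3.0e-04 -1.0e+00] F [-0.5 -0.2  0.9] w 53.4 q [ -36.   20.  115.    0.   45. -107.]
(487, -329, 249.5) shift [ 0.6 -1.2 53. ] turn rad 0.0 dist 53.0
```

Call:
servo_tool(
  motion=[
    [[0, -1, 0, 0, 0, 0, 1], [0, -1, 5, 0, 0, 0, 1], [0, -1, 30, 0, 0, 0, 1], [0, -1, 48, 0, 0, 0, 1], [0, -1, 53, 0, 0, 0, 1], [0, -1, 53, 0, 0, 0, 0.5], [0, -1, 53, 0, 0, 0, 0.3], [0, -1, 53, 0, 0, 0, 0.3]],
  ],
  squeeze=10,
)

```text
time: 6.55
tcp_pos: [487.9, -329.3, 250.4]
tool_rot: [[-0.942, 0.337, 0.004], [0.337, 0.942, -0.001], [-0.004, 0.001, -1.0]]
force: [0.2, -0.8, -0.5]
gripper_width: 70.4
```

Call:
servo_tool(
  motion=[
    [[0, 0, 0, 0, 0, 0, 0.3], [0, 0, 0, 0, 0, 0, 0.3], [0, 0, 0, 0, 0, 0, 0.3], [0, 0, 0, 0, 0, 0, 0.3]],
  ],
)

```text
time: 6.95
tcp_pos: [487.9, -330.1, 250.8]
tool_rot: [[-0.942, 0.336, 0.004], [0.336, 0.942, -0.003], [-0.005, -0.001, -1.0]]
force: [-9.1, -18.8, 0.6]
gripper_width: 41.5
```

Call:
servo_tool(
  motion=[
    [[0, -0.8, 0, 0, 0, 0, 0.3], [0, -1.5, 0, 0, 0, 0, 0.3], [0, -1.5, 0, 0, 0, 0, 0.3]],
  ],
)

```text
time: 7.25
tcp_pos: [487.4, -331.6, 250.9]
tool_rot: [[-0.942, 0.336, 0.005], [0.336, 0.942, -0.003], [-0.005, -0.001, -1.0]]
force: [-1.1, -3.9, 0.8]
gripper_width: 39.4
```

Call:
servo_tool(
  motion=[
    [[0, -0.2, 0, 0, 0, 0.12, 0.3], [0, -0.2, 0, 0, 0, 0.24, 0.3], [0, -0.2, 0, 0, 0, 0.36, 0.3], [0, -0.2, 0, 0, 0, 0.48, 0.3], [0, -0.2, 0, 0, 0, 0.48, 0.3]],
  ],
)

```text
time: 7.75
tcp_pos: [487.3, -331.9, 251.0]
tool_rot: [[-0.677, 0.736, 0.004], [0.736, 0.677, -0.003], [-0.006, 0.001, -1.0]]
force: [-2.3, -3.7, 0.8]
gripper_width: 39.2
```

```bash
python3 -c "
from h import *
s=bot.state();R=np.array(s['tool_rot']);print(R.T@s['force'],R.T@s['ft_torque'],np.degrees(np.arctan2(R[1,1],R[0,1])))"
```

```text
[-1.16807914 -4.21570389 -0.79096148] [ 0.79032904 -0.25793508  0.08431209] 42.64537975114201
```

Call:
servo_tool(
  motion=[
    [[0, -0.3, 0, 0, 0, 0.12, 0.3], [0, -0.3, 0, 0, 0, 0.24, 0.3], [0, -0.3, 0, 0, 0, 0.36, 0.3], [0, -0.3, 0, 0, 0, 0.48, 0.3], [0, -0.3, 0, 0, 0, 0.58, 0.3], [0, -0.3, 0, 0, 0, 0.68, 0.3], [0, -0.3, 0, 0, 0, 0.68, 0.3]],
  ],
)

```text
time: 8.45
tcp_pos: [486.9, -332.0, 250.8]
tool_rot: [[-0.063, 0.998, 0.004], [0.998, 0.063, -0.003], [-0.004, 0.004, -1.0]]
force: [-3.7, -2.2, 1.9]
gripper_width: 39.2
```

```bash
python3 -c "
from h import *
s=bot.state();R=np.array(s['tool_rot']);print(R.T@s['force'],R.T@s['ft_torque'],np.degrees(np.arctan2(R[1,1],R[0,1])))"
```

```text
[-1.97016397 -3.85992037 -1.95463364] [ 0.70208797 -0.53996543 -0.14964688] 3.6210781777732572
```

Call:
servo_tool(
  motion=[
    [[0, 0, 0, 0, 0, 0.06, 0.3], [0, 0, 0, 0, 0, 0.06, 0.3], [0, 0, 0, 0, 0, 0.06, 1], [0, 0, 0, 0, 0, 0.06, 1], [0, 0, 0, 0, 0, 0.06, 1], [0, 0, 0, 0, 0, 0.06, 1], [0, 0, -40, 0, 0, 0.06, 1], [0, 0, -80, 0, 0, 0.06, 1]],
  ],
)

```text
time: 9.25
tcp_pos: [486.3, -331.5, 330.9]
tool_rot: [[-0.004, 1.0, 0.002], [1.0, 0.004, -0.002], [-0.002, 0.002, -1.0]]
force: [0.5, -0.3, 0.8]
gripper_width: 84.6
```

```bash
python3 -c "
from h import *
plan((560,0,350,30),(443,291,330,76.4),(443,291,250,76.4))"
```

```text
t 9.25 tcp [ 486.3 -331.5  330.9] jaw 0.21 tilt [ 0.0017 -0.0018 -1.    ] F [ 0.5 -0.3  0.8] w 84.6 q [-37.  18. 114.  -0.  48. -37.]
(560, 0, 350, 30) shift [331.2  75.  -19.6] turn rad -0.52 dist 340.0
(443, 291, 330, 76.4) shift [ 6.227e+02 -4.100e+01 -3.000e-01] turn rad -1.3298 dist 624.0
(443, 291, 250, 76.4) shift [622.8 -41.1  79.7] turn rad -1.3298 dist 629.0
```

Call:
servo_tool(
  motion=[
    [[331, 75, -20, 0, 0, -0.1, 1], [331, 75, -20, 0, 0, -0.2, 1], [331, 75, -20, 0, 0, -0.3, 1], [331, 75, -20, 0, 0, -0.4, 1], [331, 75, -20, 0, 0, -0.5, 1], [331, 75, -20, 0, 0, -0.52, 1], [331, 75, -20, 0, 0, -0.52, 1], [623, -41, 0, 0, 0, -0.7, 1]],
  ],
)

```text
time: 10.05
tcp_pos: [543.3, 47.9, 348.3]
tool_rot: [[-0.625, 0.781, 0.005], [0.781, 0.625, -0.002], [-0.004, 0.003, -1.0]]
force: [1.0, 0.0, -0.3]
gripper_width: 91.5
```

```bash
python3 -c "
from h import *
plan((446,291,330,76.4),(446,291,270,76.4))
im=bot.get_image('top')[:,:,::-1]; cv2.imwrite('pics/t2.png',im)
o=ortho(im,'top',450,530,-380,-290,88,4)
o2=ortho(bot.get_image('scene')[:,:,::-1],'scene',450,530,-380,-290,88,4)
cv2.imwrite('pics/t2c.png',np.hstack([o,o2]))"
```

```text
t 10.05 tcp [543.3  47.9 348.3] jaw 38.66 tilt [ 0.0051 -0.0015 -1.    ] F [ 1.   0.  -0.3] w 91.5 q [  3.  12. 119.  -0.  48. -36.]
(446, 291, 330, 76.4) shift [250.8  75.8  17.4] turn rad -0.6587 dist 263.0
(446, 291, 270, 76.4) shift [251.   75.6  77.4] turn rad -0.6587 dist 273.0
```

View pics/t2c.png

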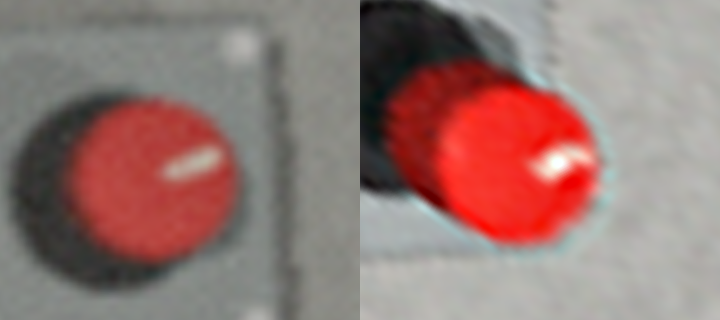

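```bash
python3 - <<'E'
from h import *
for f in ('top0','t2'):
    im=cv2.imread(f'pics/{f}.png'); o=ortho(im,'top',440,540,-390,-280,88,8)
    hsv=cv2.cvtColor(o,cv2.COLOR_BGR2HSV)
    red=((hsv[:,:,1]>110)&((hsv[:,:,0]<12)|(hsv[:,:,0]>168))).astype(np.uint8)
    c=max(cv2.findContours(red,0,1)[0],key=cv2.contourArea); c=cv2.convexHull(c); (x,y),r=cv2.minEnclosingCircle(c)
    M=cv2.moments(c); x,y=M['m10']/M['m00'],M['m01']/M['m00']
    disk=cv2.circle(np.zeros_like(red),(int(x),int(y)),int(18*8),1,-1)
    sat=o[:,:,1].astype(float); w=np.clip(sat-np.median(sat[disk>0])-25,0,None)*disk
    ys,xs=np.nonzero(w); ww=w[ys,xs]; mx,my=np.average(xs,weights=ww),np.average(ys,weights=ww)
    C=np.cov(np.vstack([xs,ys]),aweights=ww); e=np.linalg.eigh(C)[1][:,1]
    # box edges: hough
    print(f,'c',540-y/8,-280-x/8,'r',r/8,'cent cw deg',np.degrees(np.arctan2(mx-x,y-my)),'pca',np.degrees(np.arctan2(e[0],-e[1])))
    L=cv2.HoughLinesP(cv2.Canny(cv2.GaussianBlur(o,(9,9),0),15,40),1,np.pi/720,60,minLineLength=150,maxLineGap=40)
    print([] if L is None else [round(float(np.degrees(np.arctan2(l[0][3]-l[0][1],l[0][2]-l[0][0]))),1) for l in L[:12]])
E
```

```text
top0 c 484.7573977415045 -327.3065996947876 r 21.84535789489746 cent cw deg 26.651322371700818 pca -172.1254798688088
[]
t2 c 484.7561890540445 -327.2758495078641 r 21.654298782348633 cent cw deg 68.47615330825747 pca -110.73712430573765
[]
```

Call:
servo_tool(
  motion=[
    [[251, 76, 17, 0, 0, -0.13, 1], [251, 76, 17, 0, 0, -0.26, 1], [251, 76, 17, 0, 0, -0.39, 1], [251, 76, 17, 0, 0, -0.52, 1], [251, 76, 17, 0, 0, -0.66, 1], [251, 76, 40, 0, 0, -0.66, 1], [251, 76, 77, 0, 0, -0.66, 1], [251, 76, 77, 0, 0, -0.66, 1]],
  ],
)

```text
time: 10.95
tcp_pos: [439.1, 292.0, 265.9]
tool_rot: [[-0.974, 0.225, -0.005], [0.225, 0.974, -0.004], [0.004, -0.005, -1.0]]
force: [0.0, -1.3, 0.6]
gripper_width: 91.0
```

Pointer line orientation (PCA) went from 8° to 69° clockwise, a change of 1.07 rad ending at about 1.2 rad, so the head is at its stop. Next is the block.

```bash
python3 -c "
from h import *
plan((446,291,260,76.4),(446,291,197,76.4))"
```

```text
t 10.95 tcp [439.1 292.  265.9] jaw 76.98 tilt [-0.0049 -0.0044 -1.    ] F [ 0.  -1.3  0.6] w 91.0 q [ 31.  19. 122.  -0.  39. -46.]
(446, 291, 260, 76.4) shift [-7.   0.7  5.9] turn rad 0.0102 dist 9.0
(446, 291, 197, 76.4) shift [-7.2  1.  68.9] turn rad 0.0102 dist 69.0
```

Call:
servo_tool(
  motion=[
    [[-7, 1, 10, 0, 0, 0.01, 1], [-7, 1, 35, 0, 0, 0.01, 1], [-7, 1, 60, 0, 0, 0.01, 1], [-7, 1, 69, 0, 0, 0.01, 1], [-7, 1, 69, 0, 0, 0.01, 1], [-7, 1, 69, 0, 0, 0.01, 1]],
  ],
)

```text
time: 11.55
tcp_pos: [446.4, 291.1, 198.2]
tool_rot: [[-0.972, 0.235, -0.004], [0.235, 0.972, -0.004], [0.003, -0.005, -1.0]]
force: [0.2, -1.0, 0.3]
gripper_width: 91.2
```

```bash
python3 -c "
from h import *
plan((446,291,197,76.4))
im=bot.get_image('scene')[:,:,::-1]; cv2.imwrite('pics/s3.png',cv2.resize(im[230:390,350:560],None,fx=3.5,fy=3.5))"
```

```text
t 11.55 tcp [446.4 291.1 198.2] jaw 76.38 tilt [-0.004  -0.0039 -1.    ] F [ 0.2 -1.   0.3] w 91.2 q [ 31.  27. 121.  -0.  32. -46.]
(446, 291, 197, 76.4) shift [ 0.4 -0.2  1.2] turn rad -0.0003 dist 1.0
```

View pics/s3.png

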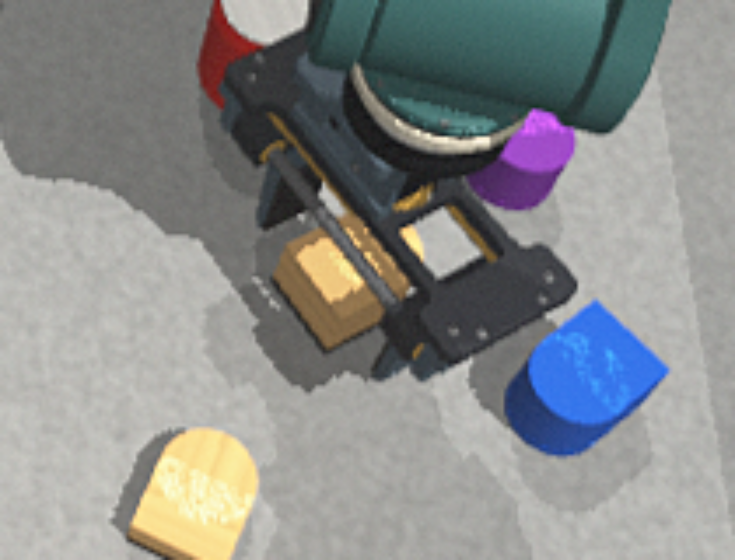

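The block is between the open fingers. Gripping it.

Call:
servo_tool(
  motion=[
    [[0, 0, 1, 0, 0, 0, 0.3], [0, 0, 1, 0, 0, 0, 0.3], [0, 0, 1, 0, 0, 0, 0.3], [0, 0, 1, 0, 0, 0, 0.3], [0, 0, 1, 0, 0, 0, 0.3], [0, 0, 1, 0, 0, 0, 0.3], [0, 0, 1, 0, 0, 0, 0.3], [0, 0, 1, 0, 0, 0, 0.3]],
  ],
  squeeze=35,
)

```text
time: 12.4
tcp_pos: [446.4, 291.2, 197.3]
tool_rot: [[-0.972, 0.235, -0.004], [0.235, 0.972, -0.004], [0.003, -0.004, -1.0]]
force: [-0.6, 1.1, 1.5]
gripper_width: 47.9
```

```bash
python3 -c "
from h import *
plan((446,291,197,76.4))"
```

```text
t 12.4 tcp [446.4 291.2 197.3] jaw 76.39 tilt [-0.0036 -0.0036 -1.    ] F [-0.6  1.1  1.5] w 47.9 q [ 31.  27. 121.  -0.  32. -46.]
(446, 291, 197, 76.4) shift [ 0.3 -0.3  0.3] turn rad -0.0002 dist 1.0
```

Call:
servo_tool(
  motion=[
    [[0, 0, -20, 0, 0, 0, 0.3], [0, 0, -50, 0, 0, 0, 0.3], [0, 0, -95, 0, 0, 0, 0.3], [0, 0, -95, 0, 0, 0, 0.3]],
  ],
)

```text
time: 12.8
tcp_pos: [448.1, 292.3, 296.9]
tool_rot: [[-0.972, 0.235, 0.002], [0.235, 0.972, -0.0], [-0.002, 0.001, -1.0]]
force: [0.2, 0.7, -1.3]
gripper_width: 47.4
```

```bash
python3 -c "
from h import *
plan((546,-0.5,290,102.07))"
```

```text
t 12.8 tcp [448.1 292.3 296.9] jaw 76.39 tilt [ 2.4e-03 -1.0e-04 -1.0e+00] F [ 0.2  0.7 -1.3] w 47.4 q [ 31.  16. 121.  -0.  43. -46.]
(546, -0.5, 290, 102.07) shift [-164.1 -261.6    7.2] turn rad -0.4482 dist 309.0
```

Call:
servo_tool(
  motion=[
    [[-21, -33, 1, 0, 0, -0.06, 0.3], [-42, -66, 2, 0, 0, -0.12, 0.3], [-65, -105, 3, 0, 0, -0.18, 0.3], [-90, -143, 4, 0, 0, -0.25, 0.3], [-115, -183, 5, 0, 0, -0.32, 0.3], [-140, -223, 6, 0, 0, -0.39, 0.3], [-164, -262, 7, 0, 0, -0.448, 0.3], [-164, -262, 7, 0, 0, -0.448, 0.3]],
  ],
)

```text
time: 13.6
tcp_pos: [546.9, -4.8, 289.6]
tool_rot: [[-0.978, -0.207, 0.003], [-0.207, 0.978, -0.001], [-0.003, -0.001, -1.0]]
force: [0.1, 0.6, -1.4]
gripper_width: 47.9
```

Call:
servo_tool(
  motion=[
    [[0, 0, 0, 0, 0, 0, 0.3], [0, 0, 0, 0, 0, 0, 0.3]],
  ],
)

```text
time: 13.8
tcp_pos: [546.6, -4.5, 289.0]
tool_rot: [[-0.978, -0.207, 0.002], [-0.207, 0.978, -0.0], [-0.002, -0.001, -1.0]]
force: [-0.6, 0.0, -0.5]
gripper_width: 48.0
```

```bash
python3 -c "
from h import *
plan((546,-0.5,230,102.07),(546,-0.5,211,102.07))
im=bot.get_image('top')[:,:,::-1]; cv2.imwrite('pics/t4.png',im)
o=cv2.resize(im[140:300,240:400],None,fx=2.5,fy=2.5)
im=bot.get_image('scene')[:,:,::-1];p=cv2.resize(im[170:360,190:360],None,fx=2.1,fy=2.1)
a=np.zeros((400,780,3),np.uint8);a[:o.shape[0],:o.shape[1]]=o;a[:p.shape[0],410:410+p.shape[1]]=p;cv2.imwrite('pics/c4.png',a)"
```

```text
t 13.8 tcp [546.6  -4.5 289. ] jaw 101.94 tilt [ 1.9e-03 -4.0e-04 -1.0e+00] F [-0.6  0.  -0.5] w 48.0 q [  -3.   18.  120.   -0.   42. -105.]
(546, -0.5, 230, 102.07) shift [-0.2  4.1 59. ] turn rad -0.0022 dist 59.0
(546, -0.5, 211, 102.07) shift [-0.2  4.1 78. ] turn rad -0.0022 dist 78.0
```

View pics/c4.png

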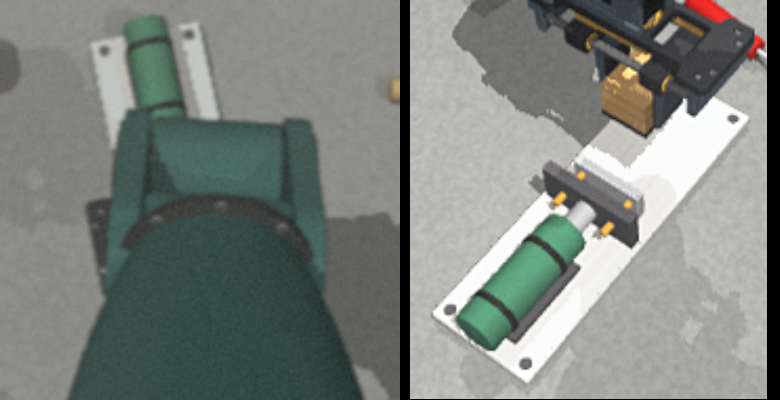

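The top view is blocked by the arm. The scene view shows the block upright over the bed at about (640,100) in the crop, flat face towards the plate. Lowering.

Call:
servo_tool(
  motion=[
    [[0, 2, 20, 0, 0, 0, 0.3], [0, 4, 40, 0, 0, 0, 0.3], [0, 4, 59, 0, 0, 0, 0.3], [0, 4, 68, 0, 0, 0, 0.3], [0, 4, 74, 0, 0, 0, 0.3], [0, 4, 76, 0, 0, 0, 0.3], [0, 4, 76, 0, 0, 0, 0.3], [0, 4, 76, 0, 0, 0, 0.3]],
  ],
)

```text
time: 14.7
tcp_pos: [546.1, -0.0, 213.9]
tool_rot: [[-0.978, -0.208, 0.003], [-0.208, 0.978, -0.0], [-0.003, -0.001, -1.0]]
force: [0.4, 0.6, -1.1]
gripper_width: 47.7
```

```bash
cat >> h.py <<'E'
J=np.array([596.4,10.3]); a0=np.radians(12.07); ex=np.array([np.cos(a0),np.sin(a0)]); ey=np.array([-ex[1],ex[0]])
def jig():
    s=bot.state(); p=np.array(s['tcp_pos'])[:2]-J; F=np.array(s['force'])
    print('tcp in jig',(p@ex).round(1),(p@ey).round(1),'F jig x,y,z',(F[:2]@ex).round(1),(F[:2]@ey).round(1),F[2].round(1))
E
python3 -c "
from h import *
plan((546,-0.5,209.5,102.07)); jig()"
```

```text
t 14.7 tcp [546.1  -0.  213.9] jaw 102.01 tilt [ 3.2e-03 -5.0e-04 -1.0e+00] F [ 0.4  0.6 -1.1] w 47.7 q [  -2.   26.  120.   -0.   34. -104.]
(546, -0.5, 209.5, 102.07) shift [ 0.3 -0.4  4.4] turn rad -0.001 dist 4.0
tcp in jig -51.3 0.4 F jig x,y,z 0.5 0.5 -1.1
```

Call:
servo_tool(
  motion=[
    [[0, 0, 2, 0, 0, 0, 0.3], [0, 0, 3.5, 0, 0, 0, 0.3], [0, 0, 4.5, 0, 0, 0, 0.3], [0, 0, 4.5, 0, 0, 0, 0.3], [0, 0, 4.5, 0, 0, 0, 0.3]],
  ],
)

```text
time: 15.2
tcp_pos: [546.2, -0.1, 209.5]
tool_rot: [[-0.978, -0.208, 0.003], [-0.208, 0.978, -0.0], [-0.003, -0.001, -1.0]]
force: [0.4, -0.6, 0.9]
gripper_width: 48.1
```

```bash
python3 -c "
from h import *
plan((546,-0.5,209.5,102.07)); jig()
o=[]
for f in range(1):
    im=bot.get_image('scene')[:,:,::-1]; cv2.imwrite('pics/s5.png',cv2.resize(im[180:300,230:370],None,fx=5,fy=5,interpolation=cv2.INTER_CUBIC))"
```

```text
t 15.2 tcp [ 5.462e+02 -1.000e-01  2.095e+02] jaw 102.01 tilt [ 3.3e-03 -5.0e-04 -1.0e+00] F [ 0.4 -0.6  0.9] w 48.1 q [  -2.   26.  120.   -0.   34. -104.]
(546, -0.5, 209.5, 102.07) shift [ 0.3 -0.4 -0. ] turn rad -0.0011 dist 0.0
tcp in jig -51.2 0.4 F jig x,y,z 0.3 -0.6 0.9
```

View pics/s5.png

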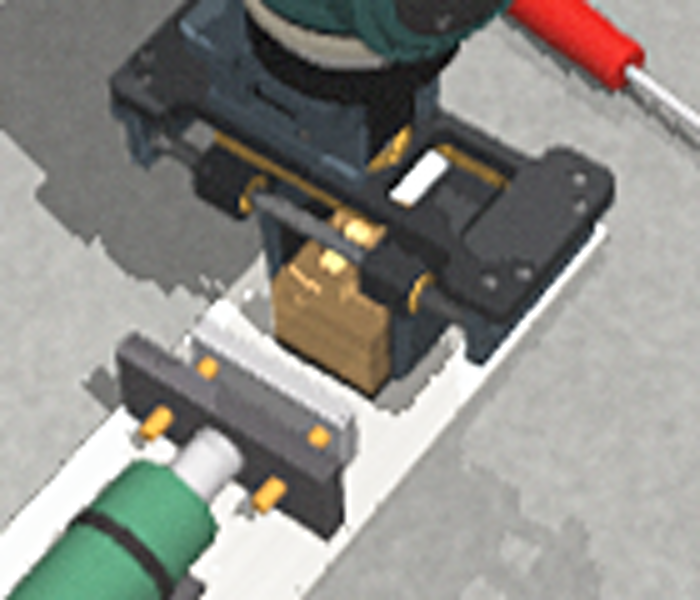

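The block stands on the bed before the plate, square to it by eye, with a gap of about 25 mm. Sliding forward.

Call:
servo_tool(
  motion=[
    [[-5, -0.4, 0, 0, 0, 0, 0.3], [-10, -0.4, 0, 0, 0, 0, 0.3], [-15, -0.4, 0, 0, 0, 0, 0.3], [-19, -0.4, 0, 0, 0, 0, 0.3], [-21, -0.4, 0, 0, 0, 0, 0.3], [-21, -0.4, 0, 0, 0, 0, 0.3]],
  ],
)

```text
time: 15.85
tcp_pos: [567.1, 4.0, 209.5]
tool_rot: [[-0.978, -0.208, 0.003], [-0.208, 0.978, -0.0], [-0.003, -0.001, -1.0]]
force: [0.6, -0.4, -0.4]
gripper_width: 47.7
```

```bash
python3 -c "
from h import *
plan(); jig()"
```

```text
t 15.85 tcp [567.1   4.  209.5] jaw 102.02 tilt [ 3.5e-03 -5.0e-04 -1.0e+00] F [ 0.6 -0.4 -0.4] w 47.7 q [  -2.   28.  118.   -0.   35. -104.]
tcp in jig -30.0 -0.0 F jig x,y,z 0.5 -0.5 -0.4
```

Call:
servo_tool(
  motion=[
    [[-2, 0, 0, 0, 0, 0, 0.3], [-4, 0, 0, 0, 0, 0, 0.3], [-5, 0, 0, 0, 0, 0, 0.3], [-6, 0, 0, 0, 0, 0, 0.3], [-6, 0, 0, 0, 0, 0, 0.3], [-6, 0, 0, 0, 0, 0, 0.3]],
  ],
)

```text
time: 16.45
tcp_pos: [572.7, 5.3, 209.4]
tool_rot: [[-0.978, -0.208, 0.003], [-0.208, 0.978, -0.0], [-0.003, -0.001, -1.0]]
force: [-4.8, -0.1, 2.7]
gripper_width: 48.0
```

```bash
python3 -c "
from h import *
plan(); jig()"
```

```text
t 16.45 tcp [572.7   5.3 209.4] jaw 102.02 tilt [ 2.7e-03 -5.0e-04 -1.0e+00] F [-4.8 -0.1  2.7] w 48.0 q [  -2.   28.  117.   -0.   35. -104.]
tcp in jig -24.2 0.0 F jig x,y,z -4.7 1.0 2.7
```

Call:
servo_tool(
  motion=[
    [[-1, 0, 0, 0, 0, 0, 0.3], [-2, 0, 0, 0, 0, 0, 0.3], [-3, 0, 0, 0, 0, 0, 0.3], [-3.5, 0, 0, 0, 0, 0, 0.3], [-3.5, 0, 0, 0, 0, 0, 0.3], [-3.5, 0, 0, 0, 0, 0, 0.3], [-3.5, 0, 0, 0, 0, 0, 0.3]],
  ],
)

```text
time: 17.15
tcp_pos: [575.7, 5.9, 209.3]
tool_rot: [[-0.978, -0.208, 0.001], [-0.208, 0.978, -0.001], [-0.001, -0.001, -1.0]]
force: [-7.7, -1.9, 6.4]
gripper_width: 47.7
```

```bash
python3 -c "
from h import *
plan(); jig()
for i in range(8): bot.get_image('scene'); jig()
for n,z in (('stop_face',31),('heel_tall',12)): print(n,[(d['conf'],d['position']) for d in bot.landmark_of(n,'scene')[:2]])
"
```

```text
t 17.15 tcp [575.7   5.9 209.3] jaw 102.03 tilt [ 1.4e-03 -6.0e-04 -1.0e+00] F [-7.7 -1.9  6.4] w 47.7 q [  -2.   28.  117.   -0.   35. -104.]
tcp in jig -21.1 0.0 F jig x,y,z -8.0 -0.2 6.4
tcp in jig -21.1 0.0 F jig x,y,z -7.2 -0.5 7.1
tcp in jig -21.1 -0.0 F jig x,y,z -7.4 -0.5 6.2
tcp in jig -21.1 0.0 F jig x,y,z -6.6 0.0 6.2
tcp in jig -21.1 -0.0 F jig x,y,z -8.4 -0.8 5.8
tcp in jig -21.1 0.0 F jig x,y,z -8.3 -0.4 6.0
tcp in jig -21.1 0.0 F jig x,y,z -8.2 -0.5 6.5
tcp in jig -21.1 -0.0 F jig x,y,z -7.7 -0.7 6.4
tcp in jig -21.1 -0.0 F jig x,y,z -8.1 -0.2 5.4
stop_face [(0.95, [285.2, 259.4])]
heel_tall [(0.9, [492.6, 275.7]), (0.88, [509.5, 345.4])]
```

Holding at about 7.8 N, but 6 N of it bears on the bed, so friction clouds the reading. I'll ease off vertically and push slightly further for a cleaner one.

Call:
servo_tool(
  motion=[
    [[0, 0, -0.5, 0, 0, 0, 0.3], [-0.5, 0, -0.5, 0, 0, 0, 0.3], [-1.2, 0, -0.5, 0, 0, 0, 0.3], [-1.2, 0, -0.5, 0, 0, 0, 0.3], [-1.2, 0, -0.5, 0, 0, 0, 0.3], [-1.2, 0, -0.5, 0, 0, 0, 0.3]],
  ],
)

```text
time: 18.25
tcp_pos: [576.3, 6.0, 209.4]
tool_rot: [[-0.978, -0.208, -0.0], [-0.208, 0.978, -0.001], [0.0, -0.001, -1.0]]
force: [-5.9, -2.6, -0.1]
gripper_width: 47.7
```

```bash
python3 -c "
from h import *
plan()
for i in range(6): im=bot.get_image('scene'); jig()
im=im[:,:,::-1]; cv2.imwrite('pics/s6full.png',im)
a=cv2.imread('pics/s5.png')
b=cv2.resize(im[200:290,240:330],None,fx=6,fy=6,interpolation=cv2.INTER_CUBIC)
cv2.imwrite('pics/s6.png',b)
"
```

```text
t 18.25 tcp [576.3   6.  209.4] jaw 102.03 tilt [-3.e-04 -7.e-04 -1.e+00] F [-5.9 -2.6 -0.1] w 47.7 q [  -2.   28.  116.   -0.   35. -104.]
tcp in jig -20.5 0.0 F jig x,y,z -6.9 -0.8 -0.6
tcp in jig -20.5 0.0 F jig x,y,z -5.8 -1.2 -0.5
tcp in jig -20.5 -0.0 F jig x,y,z -6.9 -1.1 0.5
tcp in jig -20.5 0.0 F jig x,y,z -6.5 -1.4 1.4
tcp in jig -20.5 0.0 F jig x,y,z -6.6 -1.7 0.0
tcp in jig -20.5 0.0 F jig x,y,z -7.6 -1.8 -0.5
```

View pics/s6.png

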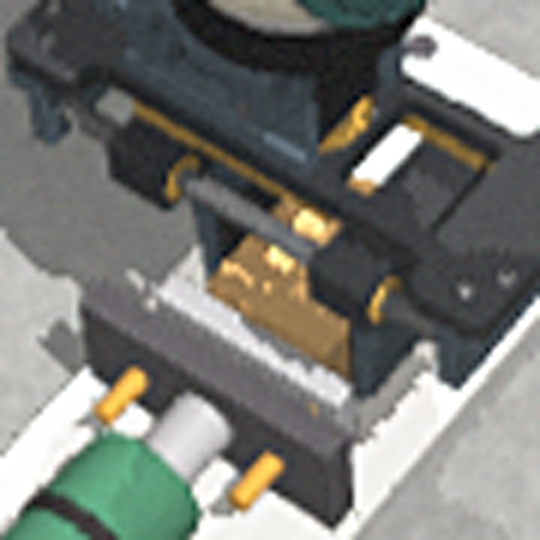

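Clean reading of about 6.7 N with almost no bed load. One small push to reach 8 N.

Call:
servo_tool(
  motion=[
    [[-0.8, 0, 0, 0, 0, 0, 0.3], [-1.4, 0, 0, 0, 0, 0, 0.3], [-2, 0, 0, 0, 0, 0, 0.3], [-2, 0, 0, 0, 0, 0, 0.3], [-2, 0, 0, 0, 0, 0, 0.3], [-2, 0, 0, 0, 0, 0, 0.3], [-2, 0, 0, 0, 0, 0, 0.3], [-2, 0, 0, 0, 0, 0, 0.3]],
  ],
)

```text
time: 19.35
tcp_pos: [577.7, 6.3, 209.3]
tool_rot: [[-0.978, -0.208, -0.002], [-0.208, 0.978, -0.001], [0.002, -0.0, -1.0]]
force: [-9.1, -4.0, 6.6]
gripper_width: 47.8
```

```bash
python3 -c "
from h import *
plan()
for i in range(6): im=bot.get_image('top'); jig()
im=im[:,:,::-1]; s=bot.get_image('scene')[:,:,::-1]
b=np.hstack([cv2.resize(s[200:290,240:330],(400,400),interpolation=cv2.INTER_CUBIC),cv2.resize(ortho(im,'top',450,530,-380,-290,88,4),(400,400))])
cv2.imwrite('pics/s7.png',b)
for n in ('heel_low','tin','hammer','driver','tray','last'):
    d=bot.landmark_of(n,'scene'); print(n,[atz('scene',x['position'],0).round(0)[:2].tolist() for x in d[:1]])
print(bot.state()['time'])
"
```

```text
t 19.35 tcp [577.7   6.3 209.3] jaw 102.03 tilt [-0.0023 -0.001  -1.    ] F [-9.1 -4.   6.6] w 47.8 q [  -2.   28.  116.   -0.   36. -104.]
tcp in jig -19.2 0.0 F jig x,y,z -10.2 -0.6 7.4
tcp in jig -19.2 -0.0 F jig x,y,z -10.5 -0.8 7.3
tcp in jig -19.2 -0.0 F jig x,y,z -10.6 -0.9 7.5
tcp in jig -19.2 0.0 F jig x,y,z -9.7 -1.5 8.0
tcp in jig -19.2 0.0 F jig x,y,z -10.0 -1.5 8.0
tcp in jig -19.2 -0.0 F jig x,y,z -10.2 -1.2 7.7
heel_low [[592.0, 314.0]]
tin [[370.0, 168.0]]
hammer [[716.0, -326.0]]
driver [[364.0, -23.0]]
tray [[347.0, -230.0]]
last [[742.0, 308.0]]
20.0
```

View pics/s7.png

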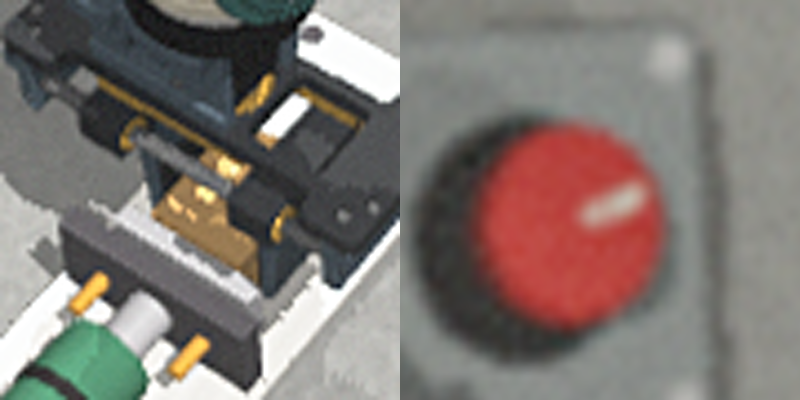

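The forward force is 10.2 N, about 2 N of it bed friction (7.7 N on the bed). That leaves about 8 N and 7–8 mm at the plate, and it is steady. The button is up with its pointer at the end, and the bystanders haven't moved. Handing in.

```bash
python3 -c "
from h import *
print(bot.sign_off())"
```

```text
the job is handed in; nothing more can be done
None
```

I tested and reset the stop button. The tall block is on the jig bed, held in the gripper and pressing the stop plate back about half its travel. I handed the job in at 20 s, and the system gave no verdict.

**Button:** I pressed it until it bottomed out, with the force rising from 5.8 to 15.6 N. It sprang back up, and I then turned the head clockwise. The top picture shows the pointer moving by about 61° (1.07 rad), ending near 1.2 rad. The tool turned about 70°, so the grip probably slipped at the end stop. An alternative reading of the pointer from its centre gave only about 42° of change; I trusted the line's own direction.

**Block:**
- **Position:** the tool is on the jig's centre line to about 0.1 mm by my estimate, and square to within 0.1°.
- **Force:** with almost no load on the bed I read about 6.7 N, then pushed 1.3 mm further. The last reading was a steady 10.2 N forward, with about 7.7 N resting on the bed.
- **Plate travel:** taking off bed friction, I estimate about 8 N on the plate. That means 8 mm of travel from the force, or about 7 mm from the geometry. The friction share is my estimate.

**Other items:** the bystanders were found within about 7 mm of where they started, apart from a detector scatter, so I judge them undisturbed.

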